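Release the feeder lid through the paw guard

TASK

The larger bowl of the two-meal cat feeder on the windowsill needs filling: with the fingertips reach down through the guard window in front of the larger lid and press the release lever underneath until that lid springs up, then draw the fingers out and leave the lid standing open. Do not touch the grey guard frame at all, as it has only just been glued back on. Keep the smaller lid shut and leave the tea strainer, teapot lid, clothes peg and glass bowl where they are.

Things in the scene. Friction and masses are not known exactly. Their poses are not given: they have to be found in the camera images.
- feeder: White plastic two-meal pet feeder, 250 (x) x 300 (y) x 75 mm high, stuck to the sill. Origin: centre of its underside; x points from its front (guard side) to its back (hinges), y to its left, z up. Behind the guard two lids lie side by side, tops 72 mm up: the larger on the left (+y), the smaller on the right. Two dials (34 mm across, rising to 85 mm) stand on the guard between its windows.
- guard: Grey plastic paw guard over the feeder's front 90 mm: a plate 90 (x) x 300 (y) x 4 mm, top 75 mm above the sill, with a 2 mm bead round each window. Freshly glued, not to be touched. Origin and axes are the feeder's. Two rectangular windows, each 46 mm along x and 58 mm along y.
- window_big (a point): Centre of the guard window in front of the larger lid, level with the plate's top face. Axes as the feeder's. The opening reaches 23 mm either way along x and 29 mm either way along y.
- window_small (a point): The same point of the other window, in front of the smaller lid.
- paddle_big (a point): Centre of the top face of the black plastic release lever's paddle, 34 x 34 mm, that works the larger lid: straight below window_big, 27 mm below the plate's top at rest. Its axes tilt with the lever. Pressed straight down it gives 8 mm until the catch lets go and 14 mm to its stop, resisting with 2 N at first and 5 N at the stop, and springs back up when let go.
- paddle_small (a point): The same point on the lever of the smaller lid; to be left alone.
- lever_big (a joint): Angle of the larger lid's release lever: 0 at rest, grows as it is pressed, frees the lid at about 0.13 rad, stop at 0.22 rad.
- lid_big (a joint): Angle of the larger lid (white plastic, 149 x 169 mm): 0 shut and latched. Once freed its spring opens it in about 2.5 s, its front edge (59 mm behind the window's centre) swinging up and back, to its stop at 1.8 rad, leaning back past upright; it stays there.
- lid_small (a joint): Angle of the smaller lid (149 x 119 mm): 0 shut, opens the same way; must stay shut.
- strainer: Loose aluminium tea strainer lying rim down, 72 mm round and 30 mm high, 183 mm long with its flat handle. Origin: underside, half-way along; own x points along the handle away from the bowl.
- teapot_lid: Loose brown ceramic teapot lid, 82 mm round, 40 mm high with its knob. Origin: centre of its underside.
- peg: Loose red plastic clothes peg lying flat, 72 x 18 x 12 mm. Origin: centre of its underside; own x lies along it.
- glass_bowl: Loose clear glass dessert bowl standing upside down, 104 mm across its rim on the sill, 55 mm high. Origin: centre of the rim, on the sill.

How it is judged:
On the way, in this order (a step that is already met when the one before it is completed fails the run):
1. the larger lid's release lever is pressed down until its catch lets go (value of joint lever_big above 0.12 rad), for 0.05 s.
2. the larger lid has sprung up and stands open (value of joint lid_big above 1.5 rad), for 0.2 s.
At the end, for the whole second after the job is handed in: The larger lid stands open past 1.5 rad and at rest, its lever is back up (under 0.04 rad), and the smaller lid is shut (under 0.05 rad) (value of joint lid_big above 1.5 rad and velocity of joint lid_big below 0.2 rad/s and value of joint lever_big below 0.04 rad and value of joint lid_small below 0.05 rad); the robot touches nothing.
It fails at once if the guard frame was touched (contact force between guard and anything else above 0.2 N).
It fails at once if the smaller lid was opened (value of joint lid_small above 0.08 rad).
It fails at once if a bystander (strainer, teapot lid, peg or glass bowl) was moved or lifted by more than 10 mm (distance of any of strainer, teapot_lid, peg, glass_bowl from where it was at the start of the episode above 0.01 m).
It also fails if it takes over 32 s, if anything falls off the work surface, if the arm or the gripper's body presses on something with over 40 N, if the wrist force passes 120 N, or if a joint passes its speed limit or range.

ROBOT

A 6-joint arm with a two-finger parallel gripper is mounted at the origin on the work surface. World frame = base frame: x ahead of the robot, y to its left, z up, the work surface at z = 0. Lengths are in m, angles in rad, forces in N, time in s.
With the tool pointing down it reaches from about 0.375 to 0.975 m from the base axis. Payload 3.8 kg.
Tool frame: the origin (TCP) lies at the very end of the fingers, on their centre line; the grasp point (between the pads) lies 19 mm behind it; z points along the fingers, x is the direction in which the jaws open and shut, and the axes are right-handed (so a half turn about z gives the same grasp; the last joint's range is limited). The gripper opens to 88 mm and grips with 3 to 60 N. Pads are 18 mm wide; open, the fingers measure 123 mm over their backs; the gripper's body (75 mm by 187 mm) begins 45 mm behind the grasp point.
Start: joints at [-1.371, 0.264, 1.604, -0, 1.274, -0.037], TCP at [0.158, -0.656, 0.202] pointing down, gripper open.
Joint ranges: [-2.63, 2.63], [-0.94, 2.18], [0.31, 2.57], [-1.31, 4.45], [0, 2.66], [-2.55, 2.55]. Speed limits (rad/s): [2.57, 2.57, 3.14, 3.14, 3.14, 3.14].

INTERFACE

Orientations are given as a rotation vector (axis times angle).
In Python, from plant import manip gives the robot as it stands.
- The arm moves only by the shell command python3 -m handwheel 'ROWS' [OPENING] [FORCE]. ROWS is JSON, a list that holds one entry, the list of rows, each a list of 6 numbers: the shift along the world's x, y, z in m, then the turn, a rotation vector about the world's x, y, z in degrees. In form: [[[tx, ty, tz, wx, wy, wz], ...]]. A call has 1 to 8 rows; each row is the pose to reach, as a shift and turn from the pose commanded when the call began; what a row does not reach only later rows make up. A row lasts 1/12 s, in which the tool goes at most 41.7 mm and 7.16 degrees, less where a joint would pass 70% of its speed; a pose out of reach is approached as far as the arm can. A call with a gripper value outside its range is refused whole. OPENING is the finger opening in m, from 0 to 0.0881, set as the call begins (- or left out, the last holds). The fingers move at their own pace and stop on an object; FORCE is the grip in N (left out, the last holds). Time passes only in rows, so rows that repeat a pose let the fingers close. It gives the time, the measured TCP pose, the force and the opening at its end, in the units of the state.
- manip.observe(): the state, without advancing time (a new reading comes with each control period).
- manip.capture(name): name is "scene" or "top" or "wrist"; returns (picture, depth): 480x640x3 uint8, red, green, blue; 480x640 float32, m along the optical axis (not along the pixel's ray), 0 where there is no reading.
- manip.camera_params(name): a dict with "mtx" (3x3 intrinsics, pixels), "dist" ([k1, k2, p1, p2, k3] as OpenCV has them; the pictures are not rectified), "rvec" (rotation vector, rad) and "tvec" (3), from world to camera coordinates, as OpenCV has them. Camera axes: x right, y down, z forward; pixel columns grow to the right and rows downward; lengths in m; the calibration is good to about 2 mm. A picture is of the moment at which its call begins: read the wrist's pose just before it. camera_params takes no time and is no camera call; for the wrist camera it gives the pose at the moment of the call.
- manip.hand_in(): hands the job in, once; it reports no verdict.
The state is a dict: "clock": time; "joints": joint angles; "joint_vel": joint speeds; "joint_torque": joint torques, N m; "eef_pos": TCP position; "orientation": TCP orientation; "force": force on the tool from outside, world axes, zero at the start; "wrist_torque": the same for the moment, N m; "gripper_width": finger opening in m.
Only numpy, scipy, OpenCV 4.12 (cv2) and the standard library are available. Lean on these libraries where they do the work, as an engineer would, in place of code of your own. Each camera call takes 0.05 s, during which the arm holds its last target.

## Working session

There is one attempt and no reset: what is moved stays moved. The work goes in short steps, Python scripts to look and compute and a shell command to move; the robot and the scene stay as the last step left them, time stands still between calls to the robot, and variables do not carry over. Pictures are saved under pics/ and viewed, and the job is handed in when it is done.

```bash
ls; mkdir -p pics; python3 - <<'E'
from plant import manip
import cv2,numpy as np
print(manip.observe())
for n in ("scene","top"):
    p,d=manip.capture(n); cv2.imwrite(f"pics/{n}0.png",p[:,:,::-1]); np.save(f"pics/{n}0.npy",d)
    c=manip.camera_params(n); print(n,c); np.savez(f"pics/{n}0cam.npz",**{k:np.array(v) for k,v in c.items()})
E
```

```text
pics
{'clock': 0.0, 'joints': array([-1.37092900e+00,  2.64763591e-01,  1.60535377e+00, -4.05169646e-05,
        1.27369330e+00, -3.68973480e-02]), 'joint_vel': array([-0.00144805, -0.00131104,  0.00163212,  0.00121118,  0.00040846,
       -0.00027867]), 'joint_torque': array([-5.59722321e-04, -5.02117395e+01, -3.56880748e+01,  7.26076425e-02,
        2.92073545e-02, -1.66546383e-04]), 'eef_pos': array([ 0.1581571 , -0.65540309,  0.20049198]), 'orientation': array([-2.46716521,  1.94264276,  0.0026941 ]), 'force': array([-0.09843206, -0.29970818, -0.72176855]), 'wrist_torque': array([0.00207559, 0.05938384, 0.03068006]), 'gripper_width': 0.08789850025200097}
scene {'mtx': array([[606.69380715,   0.        , 312.39407352],
       [  0.        , 606.69380715, 238.24451041],
       [  0.        ,   0.        ,   1.        ]]), 'dist': array([-0.0892022,  0.       ,  0.       ,  0.       ,  0.       ]), 'rvec': array([ 2.33572809,  1.32539784, -0.3384176 ]), 'tvec': array([-0.33344404, -0.39228303,  1.53452855])}
top {'mtx': array([[447.59654072,   0.        , 320.23822429],
       [  0.        , 447.59654072, 231.1688647 ],
       [  0.        ,   0.        ,   1.        ]]), 'dist': array([-0.07543926,  0.        ,  0.        ,  0.        ,  0.        ]), 'rvec': array([ 2.17779437, -2.16823659,  0.16665471]), 'tvec': array([0.02828591, 0.57804987, 1.00412338])}
```

View pics/scene0.png

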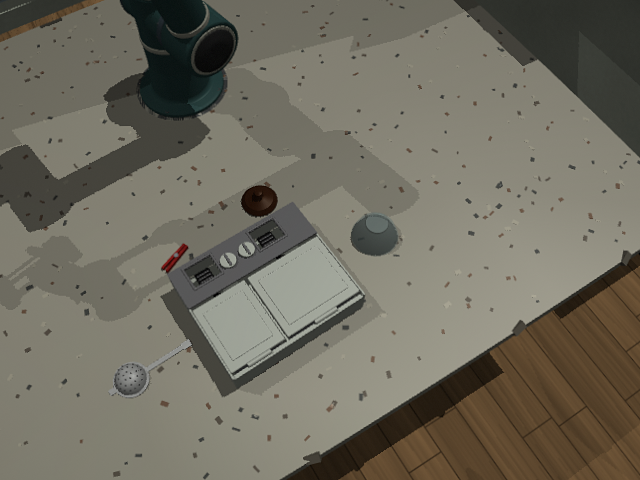

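View pics/top0.png

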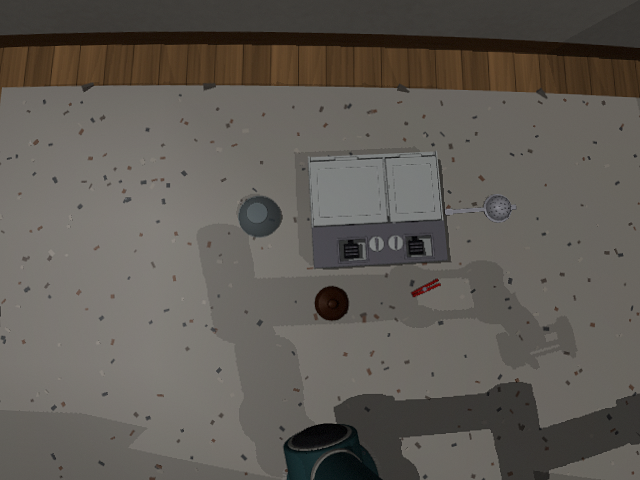

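The scene view shows the guard with both windows: the big one near (267,234), the small one near (203,272). In the top view they are near (352,249) and (417,246), with the larger lid on the left. I'll enlarge both.

```bash
python3 - <<'E'
import cv2
a=cv2.imread("pics/top0.png")[215:280,300:460]; b=cv2.imread("pics/scene0.png")[190:320,155:335]
cv2.imwrite("pics/topc.png",cv2.convertScaleAbs(cv2.resize(a,None,fx=5,fy=5,interpolation=cv2.INTER_CUBIC),alpha=1.6))
cv2.imwrite("pics/scenec.png",cv2.convertScaleAbs(cv2.resize(b,None,fx=4,fy=4,interpolation=cv2.INTER_CUBIC),alpha=1.6))
E
```

```text
(no output)
```

View pics/topc.png

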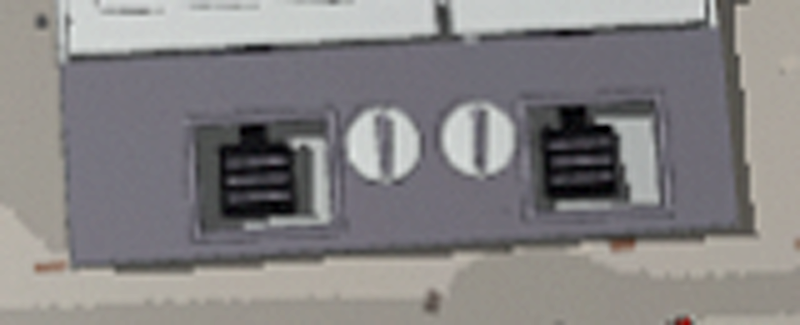

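View pics/scenec.png

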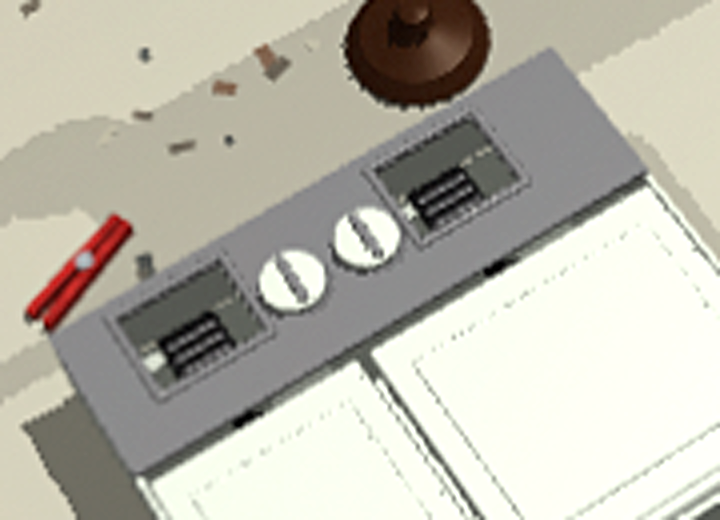

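```bash
cat > h.py <<'E'
import numpy as np,cv2
def load(n):
    z=np.load(f"pics/{n}cam.npz"); return z
def ray(c,pts):
    p=cv2.undistortPoints(np.array(pts,float).reshape(-1,1,2),c["mtx"],c["dist"]).reshape(-1,2)
    R=cv2.Rodrigues(c["rvec"])[0]; o=-R.T@c["tvec"]
    return o,np.c_[p,np.ones(len(p))]@R
def plane(c,pts,z):
    o,d=ray(c,pts); t=(z-o[2])/d[:,2]; return o+d*t[:,None]
def proj(c,P): return cv2.projectPoints(np.array(P,float).reshape(-1,3),c["rvec"],c["tvec"],c["mtx"],c["dist"])[0].reshape(-1,2)
E
python3 - <<'E'
from h import *
np.set_printoptions(precision=4,suppress=True)
T=load("top0");S=load("scene0")
tc=lambda a:(np.array(a)+.5)/5-.5+[300,215]
sc=lambda a:(np.array(a)+.5)/4-.5+[155,190]
for nm,c,f,w,g,s,dl in (("top",T,tc,[(188,125),(330,110),(348,228),(198,241)],[(67,57),(715,27),(752,232),(73,268)],[(522,100),(658,93),(672,210),(527,220)],[(383,145),(479,139)]),
 ("scene",S,sc,[(367,173),(475,110),(530,183),(425,247)],[(550,47),(650,177),(137,477),(50,332)],[(107,318),(220,255),(273,330),(165,398)],[(292,280),(366,238)])):
    for k,q,z in (("win",w,.075),("guard",g,.075),("small",s,.075),("dial",dl,.085)):
        P=plane(c,f(q),z); print(nm,k,P[:,:2].tolist() if 0 else P[:,:2].round(4).tolist(),"mean",P.mean(0), "edges",np.linalg.norm(P-np.roll(P,-1,0),axis=1))
    d=np.load(f"pics/{nm}0.npy")
    for q in g+w:
        pass
E
```

```text
top win [[0.5543, -0.0058], [0.5614, -0.0694], [0.5087, -0.077], [0.5027, -0.0101]] mean [ 0.5318 -0.0406  0.075 ] edges [0.064  0.0533 0.0671 0.0518]
top guard [[0.5845, 0.0483], [0.6003, -0.2458], [0.5073, -0.2599], [0.4905, 0.0452]] mean [ 0.5457 -0.1031  0.075 ] edges [0.2945 0.0941 0.3056 0.094 ]
top small [[0.5664, -0.1563], [0.57, -0.2186], [0.5171, -0.2235], [0.5125, -0.1575]] mean [ 0.5415 -0.189   0.075 ] edges [0.0624 0.0531 0.0662 0.054 ]
top dial [[0.5448, -0.0915], [0.5477, -0.1344]] mean [ 0.5463 -0.113   0.085 ] edges [0.043 0.043]
scene win [[0.5101, -0.0738], [0.5057, -0.0081], [0.5579, -0.0051], [0.5628, -0.0687]] mean [ 0.5341 -0.0389  0.075 ] edges [0.0658 0.0523 0.0638 0.053 ]
scene guard [[0.4922, 0.0445], [0.5863, 0.0493], [0.6012, -0.2474], [0.5091, -0.2515]] mean [ 0.5472 -0.1013  0.075 ] edges [0.0942 0.297  0.0922 0.2965]
scene small [[0.5166, -0.2237], [0.5138, -0.1596], [0.5649, -0.1555], [0.5707, -0.2177]] mean [ 0.5415 -0.1891  0.075 ] edges [0.0642 0.0512 0.0624 0.0544]
scene dial [[0.5501, -0.136], [0.5482, -0.0935]] mean [ 0.5491 -0.1147  0.085 ] edges [0.0426 0.0426]
```

```bash
python3 - <<'E'
from plant import manip
from h import *
from scipy.spatial.transform import Rotation as Ro
s=manip.observe(); c=manip.camera_params("wrist")
R=cv2.Rodrigues(np.array(c["rvec"]))[0]; o=-R.T@np.array(c["tvec"])
T=Ro.from_rotvec(s["orientation"]).as_matrix(); print("toolx",T[:,0],"tooly",T[:,1],"toolz",T[:,2])
print("cam in tool",T.T@(o-s["eef_pos"])," cam z in tool",T.T@R[2])
print("yaw",np.degrees(np.arctan2(T[1,0],T[0,0])), s["clock"])
E
```

```text
toolx [ 0.23458484 -0.97209361 -0.00199283] tooly [-9.72095581e-01 -2.34585104e-01 -1.03169021e-04] toolz [-3.67198801e-04  1.96142525e-03 -9.99998009e-01]
cam in tool [ 0.00198305 -0.06471413 -0.18308835]  cam z in tool [0.00111016 0.2579267  0.96616385]
yaw -76.43282078629404 0.1
```

```bash
python3 -m handwheel '[[[0.02,0.033,0,0,0,-2],[0.04,0.066,0,0,0,-5],[0.06,0.099,0,0,0,-8],[0.08,0.131,0,0,0,-10.2],[0.10,0.164,0,0,0,-10.2],[0.12,0.197,0,0,0,-10.2],[0.14,0.230,0,0,0,-10.2],[0.16,0.263,0,0,0,-10.2]]]' 0 20; python3 -m handwheel '[[[0.02,0.033,0,0,0,0],[0.04,0.066,0,0,0,0],[0.06,0.099,0,0,0,0],[0.08,0.131,0,0,0,0],[0.10,0.164,0,0,0,0],[0.12,0.197,0,0,0,0],[0.14,0.230,0,0,0,0],[0.16,0.263,0,0,0,0]]]'; python3 -m handwheel '[[[0.015,0.025,0,0,0,0],[0.03,0.05,0,0,0,0],[0.045,0.075,0,0,0,0],[0.055,0.090,0,0,0,0],[0.055,0.090,0,0,0,0],[0.055,0.090,0,0,0,0],[0.055,0.090,0,0,0,0]]]'
python3 - <<'E'
from plant import manip
from h import *
from scipy.spatial.transform import Rotation as Ro
s=manip.observe(); c=manip.camera_params("wrist"); T=Ro.from_rotvec(s["orientation"]).as_matrix()
np.savez("pics/wrist1cam.npz",**c)
p,d=manip.capture("wrist"); cv2.imwrite("pics/wrist1.png",p[:,:,::-1]);np.save("pics/wrist1.npy",d)
p,d=manip.capture("scene"); cv2.imwrite("pics/scene1.png",p[:,:,::-1])
print(s["clock"],s["eef_pos"],np.degrees(np.arctan2(T[1,0],T[0,0])),T[:,2],s["gripper_width"],s["joints"],s["force"])
E
```

```text
clock: 0.77
eef_pos: [0.3187, -0.3912, 0.2013]
orientation: [-2.285, 2.156, 0.001]
force: [0.5, 0.1, 0.3]
gripper_width: 0.0371
clock: 1.43
eef_pos: [0.4786, -0.1282, 0.2016]
orientation: [2.286, -2.155, -0.0]
force: [0.1, -0.5, 0.5]
gripper_width: 0.0008
clock: 2.02
eef_pos: [0.5326, -0.0406, 0.2013]
orientation: [2.285, -2.154, -0.001]
force: [0.8, -0.2, 0.5]
gripper_width: 0.0001
2.0167 [ 0.53262421 -0.04061212  0.20133311] -86.61664286430883 [-1.29297845e-03 -4.18990268e-04 -9.99999076e-01] 8.226987400869663e-05 [-1.22327626e-01 -1.87501986e-03  1.90359586e+00 -6.06285436e-04
  1.24110406e+00  1.38961484e+00] [ 0.79102345 -0.21330362  0.50553999]
```

View pics/wrist1.png

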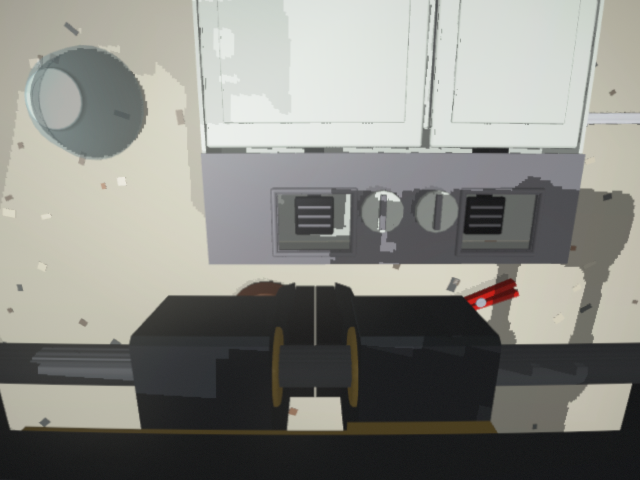

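View pics/scene1.png

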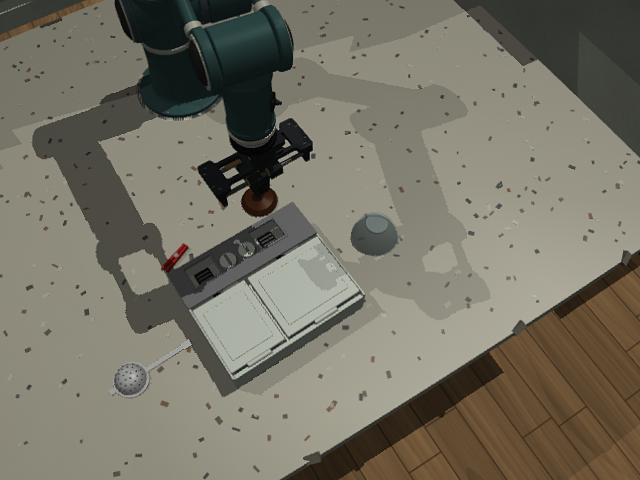

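The wrist view shows the big window at roughly (272–355, 188–253), with its paddle at (315,215). The closed fingertips are at about (315,287).

```bash
python3 - <<'E'
import cv2
a=cv2.imread("pics/wrist1.png")[140:310,190:390]
cv2.imwrite("pics/wrist1c.png",cv2.convertScaleAbs(cv2.resize(a,None,fx=3.5,fy=3.5,interpolation=cv2.INTER_CUBIC),alpha=1.5))
from h import *
c=load("wrist1"); 
from scipy.spatial.transform import Rotation as Ro
p=np.array([0.53262421,-0.04061212,0.20133311]); T=np.array([[.0590,-.9983,0],[-.9983,-.0590,0],[0,0,-1.]]).T
T=np.c_[[.0590,-.9983,0],[-.9983,-.0590,0],[0,0,-1.]]
print(c["mtx"][0])
for q in ([0,0,0],[.0175,-.009,0],[-.0175,-.009,0],[.0175,-.009,-.04],[-.0175,-.009,-.04]):
    print(q,((proj(c,p+T@np.array(q))-[190,140])*3.5).round(1), proj(c,p+T@np.array(q)))
E
```

```text
[393.19343774   0.         314.71729601]
[0, 0, 0] [[419.5 467.9]] [[309.84549719 273.6888474 ]]
[0.0175, -0.009, 0] [[545.1 406.7]] [[345.74538719 256.2100558 ]]
[-0.0175, -0.009, 0] [[293.4 406.8]] [[273.83579237 256.21679225]]
[0.0175, -0.009, -0.04] [[573.  512.7]] [[353.71627894 286.49476214]]
[-0.0175, -0.009, -0.04] [[257.8 512.8]] [[263.66613366 286.50427377]]
```

View pics/wrist1c.png

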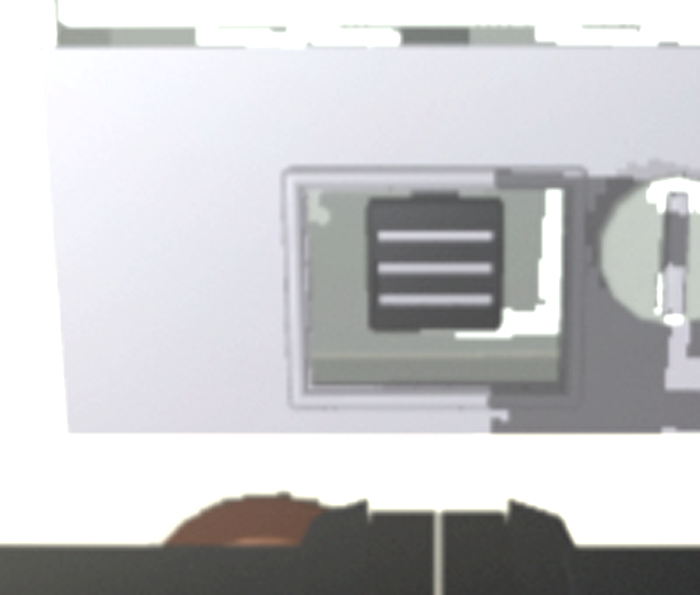

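```bash
python3 - <<'E'
from h import *
np.set_printoptions(precision=3,suppress=True,linewidth=170)
d=np.load("pics/wrist1.npy")
print(d[280:345:4,[260,270,280,287,292,300,308,318,322,330,338,345,352]])
c=load("wrist1");p=np.array([0.53262421,-0.04061212,0.20133311]);T=np.c_[[.0590,-.9983,0],[-.9983,-.0590,0],[0,0,-1.]]
for u,v in [(297,290),(330,290),(300,300),(330,300),(280,295),(297,310),(297,340),(288,290),(285,290),(340,290),(220,320),(410,320),(200,310),(300,370),(200,360)]:
    o,r=ray(c,[(u,v)]); P=o+r[0]*d[v,u]; print((u,v),d[v,u],"tool",T.T@(P-p),"world",P)
for u,v in [(240,200),(225,180),(300,262),(370,252)]:
    o,r=ray(c,[(u,v)]); P=o+r[0]*d[v,u]; print((u,v),"world",P)
E
```

```text
[[0.409 0.409 0.41  0.408 0.408 0.408 0.409 0.408 0.407 0.409 0.408 0.408 0.408]
 [0.402 0.403 0.405 0.154 0.153 0.411 0.41  0.408 0.41  0.41  0.153 0.411 0.41 ]
 [0.399 0.4   0.149 0.15  0.15  0.151 0.153 0.153 0.153 0.152 0.148 0.15  0.409]
 [0.397 0.398 0.145 0.143 0.146 0.149 0.149 0.149 0.15  0.151 0.146 0.146 0.146]
 [0.081 0.082 0.14  0.141 0.142 0.145 0.145 0.    0.146 0.145 0.142 0.141 0.082]
 [0.08  0.08  0.139 0.138 0.138 0.141 0.142 0.142 0.141 0.142 0.139 0.138 0.08 ]
 [0.078 0.078 0.135 0.135 0.136 0.139 0.139 0.139 0.139 0.138 0.136 0.135 0.08 ]
 [0.076 0.077 0.131 0.131 0.136 0.134 0.135 0.135 0.135 0.135 0.136 0.132 0.08 ]
 [0.074 0.075 0.13  0.129 0.132 0.133 0.132 0.133 0.132 0.132 0.131 0.128 0.081]
 [0.072 0.072 0.125 0.128 0.129 0.129 0.13  0.133 0.129 0.128 0.128 0.126 0.08 ]
 [0.071 0.071 0.124 0.126 0.126 0.126 0.125 0.134 0.126 0.126 0.126 0.124 0.08 ]
 [0.07  0.07  0.12  0.124 0.124 0.124 0.124 0.134 0.123 0.124 0.124 0.12  0.08 ]
 [0.068 0.068 0.078 0.118 0.121 0.121 0.121 0.134 0.12  0.121 0.122 0.117 0.077]
 [0.066 0.067 0.077 0.116 0.119 0.119 0.12  0.1
[... 915 characters left out ...]
) 0.14707677 tool [-0.009 -0.01  -0.046] world [ 0.542 -0.031  0.247]
(340, 290) 0.14696674 tool [ 0.012 -0.01  -0.046] world [ 0.543 -0.052  0.247]
(220, 320) 0.071013086 tool [-0.015 -0.033 -0.118] world [ 0.565 -0.024  0.319]
(410, 320) 0.071047306 tool [ 0.02  -0.033 -0.118] world [ 0.567 -0.058  0.319]
(200, 310) 0.076703586 tool [-0.02  -0.033 -0.112] world [ 0.564 -0.018  0.314]
(300, 370) 0.07101175 tool [-0.    -0.024 -0.12 ] world [ 0.557 -0.039  0.322]
(200, 360) 0.06582102 tool [-0.017 -0.029 -0.125] world [ 0.561 -0.022  0.326]
(240, 200) world [0.546 0.017 0.075]
(225, 180) world [0.561 0.029 0.075]
(300, 262) world [ 0.497 -0.033  0.074]
(370, 252) world [ 0.509 -0.09   0.075]
```

The wrist depth puts the finger ends about 40 mm above the reported TCP. I'll check that in the fixed cameras.

```bash
python3 - <<'E'
from plant import manip
from h import *
p,d=manip.capture("scene"); q,e=manip.capture("top"); s=manip.observe()
print(s["eef_pos"])
S=load("scene0");T=load("top0"); E=s["eef_pos"]
cs=manip.camera_params("scene"); print(np.abs(cs["tvec"]-S["tvec"]).max())
for nm,c,im,dd,(x,y) in (("scene",S,p,d,(185,110)),("top",T,q,e,(270,200))):
    for dz in (0,.02,.04,.064,.105): 
        uv=proj(c,E+[0,0,dz])[0]; print(nm,dz,uv,((uv-[x,y]+.5)*5-.5).round())
    a=im[y:y+115,x:x+150,::-1]
    cv2.imwrite(f"pics/{nm}2c.png",cv2.convertScaleAbs(cv2.resize(a,None,fx=5,fy=5,interpolation=cv2.INTER_CUBIC),alpha=1.8)); np.save(f"pics/{nm}2.npy",dd)
E
```

```text
[ 0.53284725 -0.04117272  0.20179794]
0.0
scene 0 [261.15660687 200.95142036] [383. 457.]
scene 0.02 [260.3596489  195.12513164] [379. 428.]
scene 0.04 [259.53826258 189.11428182] [375. 398.]
scene 0.064 [258.51881301 181.64554085] [370. 360.]
scene 0.105 [256.6864328  168.19727841] [360. 293.]
top 0 [359.88868327 243.97532755] [451. 222.]
top 0.02 [361.14466571 242.99584644] [458. 217.]
top 0.04 [362.46051197 241.9695904 ] [464. 212.]
top 0.064 [364.12473844 240.67149341] [473. 205.]
top 0.105 [367.20638789 238.26741685] [488. 193.]
```

View pics/scene2c.png

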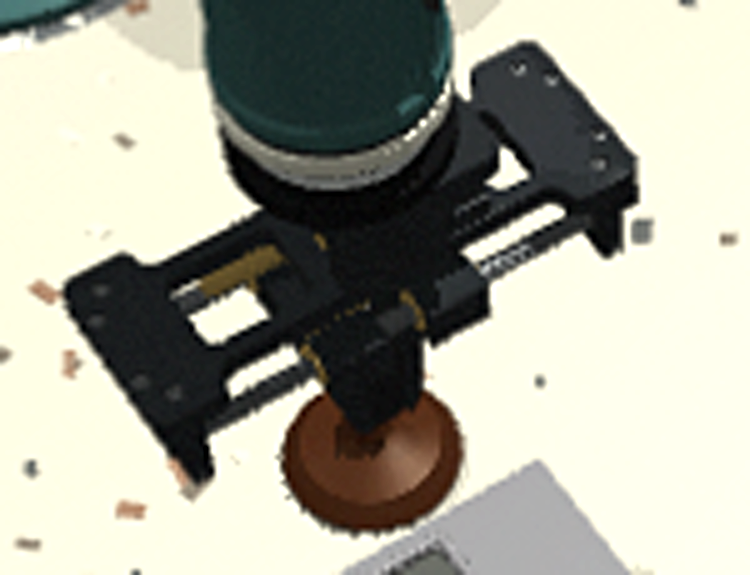

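View pics/top2c.png

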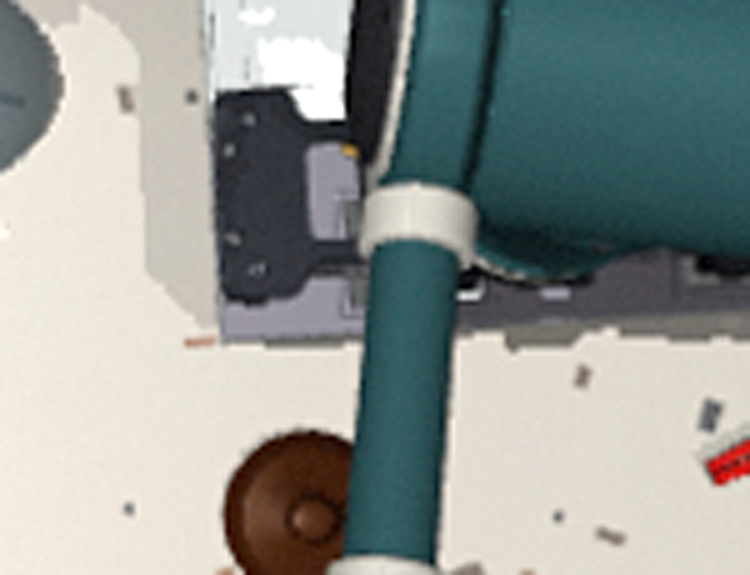

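```bash
python3 - <<'E'
from h import *
np.set_printoptions(precision=4,suppress=True,linewidth=170)
S=load("scene0");d=np.load("pics/scene2.npy");E=np.array([ 0.53284725,-0.04117272,0.20179794])
T=np.c_[[.0590,-.9983,0],[-.9983,-.0590,0],[0,0,-1.]]
for z in (0,-.02,-.04):
  for q in ([.01,-.009,z],[-.01,-.009,z],[.01,.009,z],[-.01,.009,z]):
    print(q,((proj(S,E+T@np.array(q))[0]-[185,110]+.5)*5-.5).round())
# points on finger
for x,y in [(345,415),(365,425),(350,400),(395,400),(410,405),(350,385),(400,380),(460,310),(200,470),(605,245)]:
    u,v=int(x/5+185),int(y/5+110); o,r=ray(S,[(u,v)]); P=o+r[0]*d[v,u]; print((x,y),d[v,u],P,"tool",T.T@(P-E))
E
```

```text
[0.01, -0.009, 0] [373. 487.]
[-0.01, -0.009, 0] [418. 461.]
[0.01, 0.009, 0] [347. 453.]
[-0.01, 0.009, 0] [393. 427.]
[0.01, -0.009, -0.02] [369. 458.]
[-0.01, -0.009, -0.02] [415. 432.]
[0.01, 0.009, -0.02] [343. 423.]
[-0.01, 0.009, -0.02] [389. 398.]
[0.01, -0.009, -0.04] [364. 428.]
[-0.01, -0.009, -0.04] [411. 402.]
[0.01, 0.009, -0.04] [338. 393.]
[-0.01, 0.009, -0.04] [385. 367.]
(345, 415) 1.0823181 [ 0.5384 -0.055   0.2472] tool [ 0.0141 -0.0047 -0.0454]
(365, 425) 1.0820156 [ 0.5449 -0.0505  0.2457] tool [ 0.01   -0.0115 -0.0439]
(350, 400) 1.0634712 [ 0.5451 -0.0548  0.2656] tool [ 0.0143 -0.0114 -0.0638]
(395, 400) 1.084263 [ 0.5425 -0.0368  0.2482] tool [-0.0038 -0.0099 -0.0464]
(410, 405) 1.0917635 [ 0.5428 -0.0314  0.241 ] tool [-0.0092 -0.0106 -0.0392]
(350, 385) 1.0136185 [ 0.5672 -0.0626  0.3098] tool [ 0.0234 -0.0331 -0.108 ]
(400, 380) 1.0739377 [ 0.5434 -0.0343  0.2602] tool [-0.0062 -0.0109 -0.0584]
(460, 310) 1.0164124 [ 0.5658 -0.019   0.3196] tool [-0.0202 -0.0342 -0.1178]
(200, 470) 0.9955827 [ 0.5724 -0.1212  0.3115] tool [ 0.0822 -0.0347 -0.1097]
(605, 245) 1.0354365 [0.5645 0.0382 0.3146] tool [-0.0774 -0.0363 -0.1128]
```

Two independent cameras agree that the real fingertips end about 40 mm above the reported TCP. I'll use that offset and check it during the descent. Next I measure the lateral alignment.

```bash
python3 - <<'E'
from h import *
np.set_printoptions(precision=4,suppress=True,linewidth=170)
c=load("wrist1"); f=lambda a:(np.array(a)+.5)/3.5-.5+[190,140]
for k,q,z in (("winOuter",[(282,168),(583,168),(577,408),(290,408)],.075),("winInner",[(301,187),(565,187),(562,388),(307,388)],.073),("paddle",[(367,197),(503,197),(501,331),(369,331)],.048)):
    P=plane(c,f(q),z); print(k,P[:,:2].round(4).tolist(),P.mean(0),np.linalg.norm(P-np.roll(P,-1,0),axis=1))
# scene + top paddle
S=load("scene0");T=load("top0")
tc=lambda a:(np.array(a)+.5)/5-.5+[300,215]
sc=lambda a:(np.array(a)+.5)/4-.5+[155,190]
print("scene paddle visible right/left x", plane(S,sc([(411,190),(470,166),(484,197),(422,225)]),.048))
print("top paddle", plane(T,tc([(221,145),(293,140),(295,212),(222,217)]),.048))
d=np.load("pics/wrist1.npy")
for u,v in [(315,205),(315,220),(305,230),(325,200)]:
    o,r=ray(c,[(u,v)]); print(o+r[0]*d[v,u])
# finger edges across rows: columns where depth ~0.13-0.16
for v in (288,290,294,298):
    m=np.where((d[v]>.13)&(d[v]<.165))[0]
    for u in (m.min(),m.max()):
        o,r=ray(c,[(u,v)]);P=o+r[0]*d[v,u]; print(v,u,P)
E
```

```text
winOuter [[0.5571, -0.0067], [0.5611, -0.0742], [0.5049, -0.0776], [0.5009, -0.0103]] [ 0.531  -0.0422  0.075 ] [0.0676 0.0564 0.0675 0.0564]
winInner [[0.5528, -0.0109], [0.5564, -0.0707], [0.509, -0.0739], [0.5054, -0.0139]] [ 0.5309 -0.0424  0.073 ] [0.0599 0.0475 0.0601 0.0475]
paddle [[0.5477, -0.0249], [0.5497, -0.0583], [0.5158, -0.0602], [0.5139, -0.027]] [ 0.5318 -0.0426  0.048 ] [0.0334 0.0339 0.0332 0.0339]
scene paddle visible right/left x [[ 0.5162 -0.0539  0.048 ]
 [ 0.5194 -0.0205  0.048 ]
 [ 0.5394 -0.0232  0.048 ]
 [ 0.5373 -0.0589  0.048 ]]
top paddle [[ 0.548  -0.0228  0.048 ]
 [ 0.5505 -0.0559  0.048 ]
 [ 0.5174 -0.0565  0.048 ]
 [ 0.515  -0.0231  0.048 ]]
[ 0.541  -0.043   0.0487]
[ 0.5279 -0.0438  0.0492]
[ 0.5184 -0.0355  0.0489]
[ 0.5459 -0.0513  0.049 ]
288 279 [ 0.5413 -0.0288  0.2437]
288 350 [ 0.5429 -0.0558  0.2439]
290 278 [ 0.5418 -0.0287  0.2471]
290 351 [ 0.5428 -0.0561  0.2455]
294 276 [ 0.5415 -0.0282  0.2502]
294 353 [ 0.5432 -0.0564  0.2503]
298 279 [ 0.542  -0.0297  0.2549]
298 350 [ 0.5436 -0.0548  0.2552]
```

```bash
python3 -m handwheel '[[[0,0,-0.02,0,0,0],[0,0,-0.045,0,0,0],[0,0,-0.07,0,0,0],[0,0,-0.09,0,0,0],[0,0,-0.105,0,0,0],[0,0,-0.105,0,0,0]]]'
python3 - <<'E'
from plant import manip
from h import *
c=manip.camera_params("wrist"); np.savez("pics/wrist3cam.npz",**c); s=manip.observe(); print(s["clock"],s["eef_pos"],s["force"],s["joints"])
p,d=manip.capture("wrist"); cv2.imwrite("pics/wrist3.png",p[:,:,::-1]); np.save("pics/wrist3.npy",d)
p,d=manip.capture("scene"); np.save("pics/scene3.npy",d)
a=p[130:280,185:385,::-1]; cv2.imwrite("pics/scene3c.png",cv2.convertScaleAbs(cv2.resize(a,None,fx=4,fy=4,interpolation=cv2.INTER_CUBIC),alpha=1.7))
E
```

```text
clock: 2.72
eef_pos: [0.5299, -0.0406, 0.0931]
orientation: [2.281, -2.154, -0.009]
force: [-1.4, -0.3, -0.9]
gripper_width: 0.0003
2.7167 [ 0.52985391 -0.04056978  0.09306633] [-1.38756398 -0.33430341 -0.8515047 ] [-1.23230917e-01  9.37527672e-02  2.01501489e+00 -1.01074266e-04
  1.03975906e+00  1.39014796e+00]
```

View pics/scene3c.png

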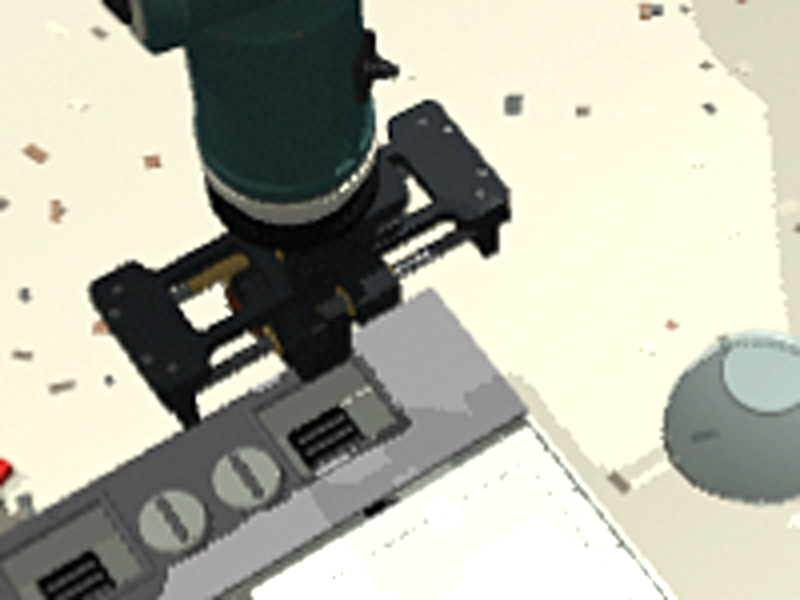

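View pics/wrist3.png

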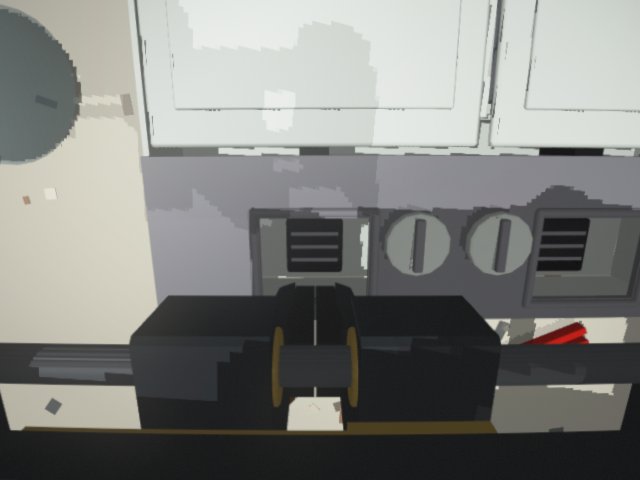

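The tip is still well above the guard, around 0.135 m, and over the window. I'll go down slowly and watch the force.

```bash
python3 -m handwheel '[[[0,0,-0.008,0,0,0],[0,0,-0.016,0,0,0],[0,0,-0.024,0,0,0],[0,0,-0.03,0,0,0],[0,0,-0.03,0,0,0],[0,0,-0.03,0,0,0]]]'
python3 - <<'E'
from plant import manip
from h import *
c=manip.camera_params("wrist"); np.savez("pics/wrist4cam.npz",**c); s=manip.observe(); print(s["clock"],s["eef_pos"],s["orientation"],s["force"],s["joints"])
p,d=manip.capture("wrist"); cv2.imwrite("pics/wrist4.png",p[:,:,::-1]); np.save("pics/wrist4.npy",d)
for v in (288,290,294):
    m=np.where((d[v]>.13)&(d[v]<.165))[0]
    for u in (m.min(),m.max()):
        o,r=ray(c,[(u,v)]);P=o+r[0]*d[v,u]; print(v,u,P)
p,d=manip.capture("scene"); np.save("pics/scene4.npy",d)
a=p[150:260,205:355,::-1]; cv2.imwrite("pics/scene4c.png",cv2.convertScaleAbs(cv2.resize(a,None,fx=5,fy=5,interpolation=cv2.INTER_CUBIC),alpha=1.7))
E
```

```text
clock: 3.32
eef_pos: [0.5328, -0.04, 0.0662]
orientation: [2.285, -2.155, -0.002]
force: [0.3, 0.0, 0.3]
gripper_width: 0.0005
3.3167 [ 0.5327823  -0.04004718  0.06615144] [ 2.28525434e+00 -2.15456655e+00 -1.71909421e-03] [0.32569703 0.02199541 0.33180145] [-1.21646516e-01  1.26613849e-01  2.03461155e+00  4.64851906e-07
  9.81726035e-01  1.39029580e+00]
288 279 [ 0.54167332 -0.02824349  0.10911164]
288 350 [ 0.54312811 -0.05529415  0.10876056]
290 278 [ 0.54215107 -0.02813279  0.11233025]
290 351 [ 0.54364688 -0.05533683  0.11206351]
294 276 [ 0.54185564 -0.02769807  0.1155398 ]
294 353 [ 0.54303255 -0.05592063  0.11437138]
```

View pics/scene4c.png

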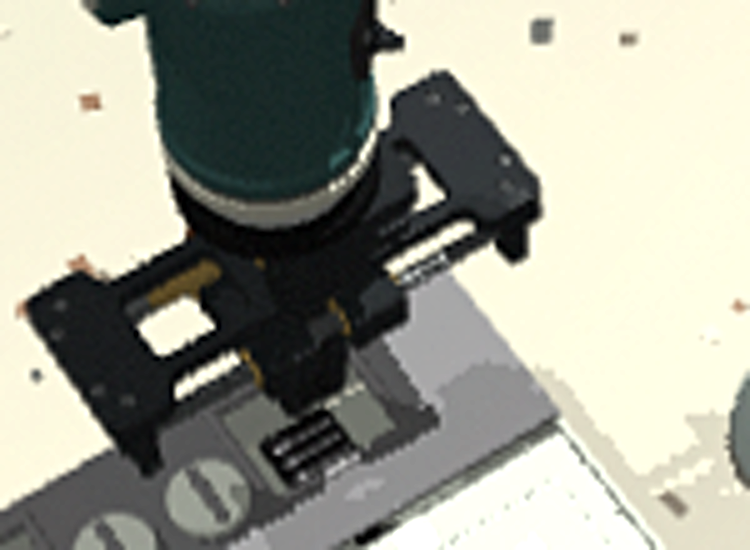

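View pics/wrist4.png

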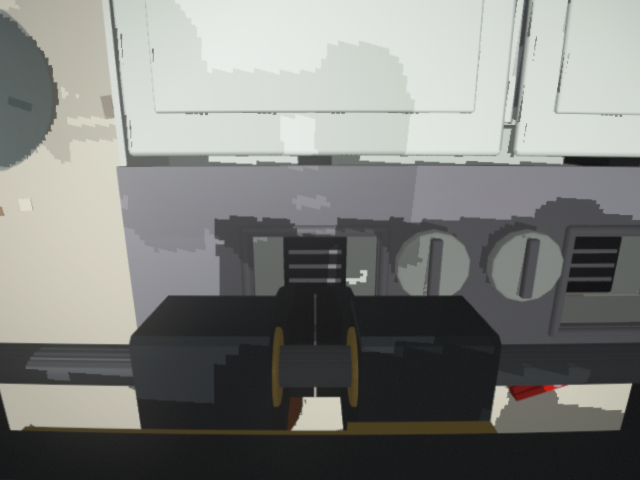

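```bash
python3 -m handwheel '[[[0,0,-0.008,0,0,0],[0,0,-0.016,0,0,0],[0,0,-0.024,0,0,0],[0,0,-0.032,0,0,0],[0,0,-0.04,0,0,0],[0,0,-0.046,0,0,0],[0,0,-0.05,0,0,0],[0,0,-0.05,0,0,0]]]'; python3 -m handwheel '[[[0,0,0,0,0,0],[0,0,0,0,0,0]]]'
python3 - <<'E'
from plant import manip
from h import *
c=manip.camera_params("wrist"); s=manip.observe(); print(s["clock"],s["eef_pos"],s["orientation"],s["force"])
p,d=manip.capture("wrist"); cv2.imwrite("pics/wrist5.png",p[:,:,::-1])
p,d=manip.capture("scene")
a=p[150:260,205:355,::-1]; cv2.imwrite("pics/scene5c.png",cv2.convertScaleAbs(cv2.resize(a,None,fx=5,fy=5,interpolation=cv2.INTER_CUBIC),alpha=1.7))
E
```

```text
clock: 4.08
eef_pos: [0.5323, -0.04, 0.0154]
orientation: [2.285, -2.154, -0.003]
force: [0.5, 0.5, -0.4]
gripper_width: 0.0005
clock: 4.25
eef_pos: [0.5338, -0.0402, 0.0171]
orientation: [-2.285, 2.155, -0.001]
force: [0.1, -0.9, -0.4]
gripper_width: 0.0004
4.25 [ 0.53375289 -0.04020325  0.01709771] [-2.28545549e+00  2.15495204e+00 -8.04091769e-04] [ 0.08879196 -0.92951877 -0.3770066 ]
```

View pics/scene5c.png

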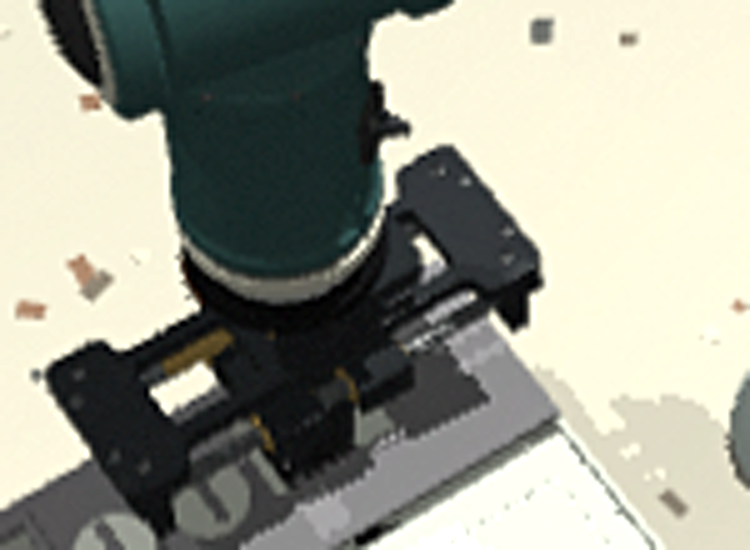

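View pics/wrist5.png

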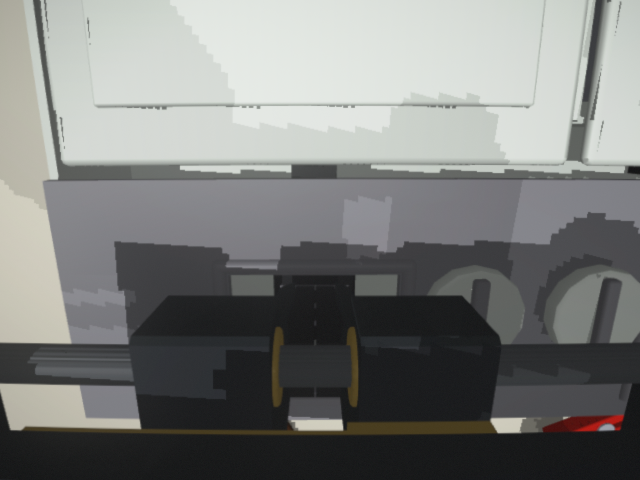

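The fingers are inside the window and centred, with no contact force. Now the press.

```bash
python3 -m handwheel '[[[0,0,-0.005,0,0,0],[0,0,-0.008,0,0,0],[0,0,-0.011,0,0,0],[0,0,-0.013,0,0,0],[0,0,-0.013,0,0,0]]]'; python3 -m handwheel '[[[0,0,-0.002,0,0,0],[0,0,-0.004,0,0,0],[0,0,-0.006,0,0,0],[0,0,-0.006,0,0,0],[0,0,-0.006,0,0,0]]]'
python3 - <<'E'
from plant import manip
from h import *
s=manip.observe(); print(s["clock"],s["eef_pos"],s["force"],s["joints"])
p,d=manip.capture("scene"); cv2.imwrite("pics/scene6.png",p[:,:,::-1])
E
```

```text
clock: 4.77
eef_pos: [0.5318, -0.0403, 0.0031]
orientation: [2.284, -2.154, -0.003]
force: [-4.6, -1.6, 5.5]
gripper_width: 0.0004
clock: 5.18
eef_pos: [0.5312, -0.0404, -0.0009]
orientation: [2.284, -2.153, -0.005]
force: [-12.3, -2.5, 19.9]
gripper_width: 0.0004
5.1833 [ 0.53118241 -0.04037684 -0.00091848] [-12.32763869  -2.47924219  19.86958558] [-1.22081997e-01  2.16924167e-01  2.07659106e+00 -1.01908794e-03
  8.52796801e-01  1.39030208e+00]
```

View pics/scene6.png

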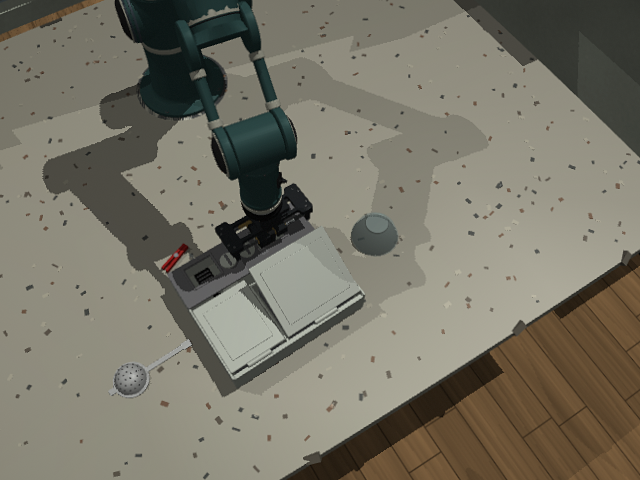

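The big lid is lifting in this view, its near edge now at about (250,285). The lever is against its stop at 20 N, so I'll draw the fingers straight up.

```bash
python3 -m handwheel '[[[0,0,0.004,0,0,0],[0,0,0.009,0,0,0],[0,0,0.015,0,0,0],[0,0,0.022,0,0,0],[0,0,0.03,0,0,0],[0,0,0.04,0,0,0],[0,0,0.05,0,0,0],[0,0,0.06,0,0,0]]]'; python3 -m handwheel '[[[0,0,0.012,0,0,0],[0,0,0.027,0,0,0],[0,0,0.045,0,0,0],[0,0,0.065,0,0,0],[0,0,0.085,0,0,0],[0,0,0.10,0,0,0],[0,0,0.11,0,0,0],[0,0,0.11,0,0,0]]]'
python3 - <<'E'
from plant import manip
from h import *
s=manip.observe(); print(s["clock"],s["eef_pos"],s["force"])
p,d=manip.capture("scene"); cv2.imwrite("pics/scene7.png",p[:,:,::-1])
E
```

```text
clock: 5.9
eef_pos: [0.5335, -0.0401, 0.0589]
orientation: [-2.286, 2.155, -0.0]
force: [0.0, 0.2, 0.2]
gripper_width: 0.0003
clock: 6.57
eef_pos: [0.5354, -0.0404, 0.1713]
orientation: [-2.283, 2.153, -0.007]
force: [0.4, 0.4, -0.3]
gripper_width: 0.0009
6.5667 [ 0.53535814 -0.04038453  0.17130108] [ 0.43792454  0.40136879 -0.28408229]
```

View pics/scene7.png

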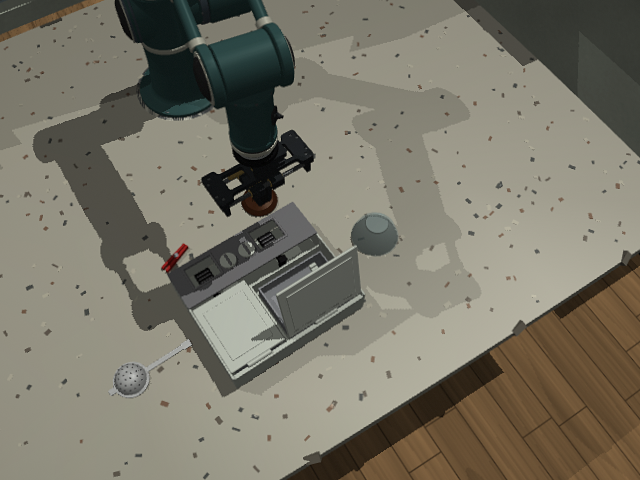

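The big lid is standing up at (320,290) and still swinging. I'll wait for it to settle.

```bash
for i in 1 2; do python3 -m handwheel '[[[0,0,0.02,0,0,0],[0,0,0.02,0,0,0],[0,0,0.02,0,0,0],[0,0,0.02,0,0,0],[0,0,0.02,0,0,0],[0,0,0.02,0,0,0],[0,0,0.02,0,0,0],[0,0,0.02,0,0,0]]]'; done; python3 -m handwheel '[[[0,0,0,0,0,0],[0,0,0,0,0,0],[0,0,0,0,0,0],[0,0,0,0,0,0],[0,0,0,0,0,0],[0,0,0,0,0,0],[0,0,0,0,0,0],[0,0,0,0,0,0]]]'
python3 - <<'E'
from plant import manip
from h import *
p,d=manip.capture("scene"); cv2.imwrite("pics/scene8.png",p[:,:,::-1])
q,e=manip.capture("scene"); print("change",(np.abs(p.astype(int)-q)>40).sum(), manip.observe()["clock"])
S=load("scene0")
# lid plane tilt from depth on lid's underside
P=[]
for u in range(292,352,6):
    for v in range(262,330,6):
        o,r=ray(S,[(u,v)]); X=o+r[0]*d[v,u]
        if X[2]>.09: P.append(X)
P=np.array(P)
for _ in range(3):
    m=P.mean(0); n=np.linalg.svd(P-m)[2][2]; P=P[np.abs((P-m)@n)<.006]
n*=np.sign(n[0]); print(len(P),"normal",n,"mean",m,"zmax",P[:,2].max(),"angle",np.pi/2-np.arcsin(n[2]),np.pi/2+np.arcsin(n[2]))
c=manip.camera_params("wrist"); p,d=manip.capture("wrist"); cv2.imwrite("pics/wrist8.png",p[:,:,::-1])
for u in range(270,365,8):
  for v in (215,225,235):
    o,r=ray(c,[(u,v)]); X=o+r[0]*d[v,u]
    if .03<X[2]<.06 and abs(X[0]-.532)<.016 and abs(X[1]+.041)<.016: print(X)
E
```

```text
clock: 7.28
eef_pos: [0.533, -0.0401, 0.1872]
orientation: [2.285, -2.155, -0.001]
force: [0.6, 0.2, -0.2]
gripper_width: 0.0005
clock: 7.95
eef_pos: [0.5331, -0.0401, 0.2073]
orientation: [2.285, -2.155, -0.001]
force: [-0.7, -0.3, 0.6]
gripper_width: 0.0003
clock: 8.62
eef_pos: [0.5334, -0.0402, 0.2078]
orientation: [-2.286, 2.155, -0.0]
force: [-0.2, 0.4, 0.8]
gripper_width: 0.0009
change 0 8.7167
18 normal [ 0.98149639  0.07692542 -0.17534912] mean [ 0.77328916 -0.05036133  0.18156128] zmax 0.21665054223633218 angle 1.747056699101079 1.3945359544887141
[ 0.53126662 -0.03157696  0.04897118]
[ 0.52212111 -0.03202818  0.04848399]
[ 0.53147706 -0.03863793  0.04792057]
[ 0.52244226 -0.0391463   0.04804249]
[ 0.53224641 -0.04568195  0.04973345]
[ 0.52305733 -0.04625263  0.04892724]
[ 0.53256744 -0.05274775  0.04923998]
[ 0.52351094 -0.0533544   0.04908303]
```

View pics/scene8.png

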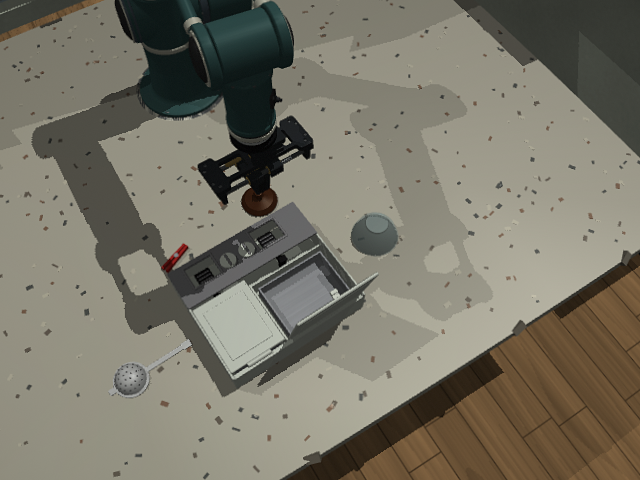

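View pics/wrist8.png

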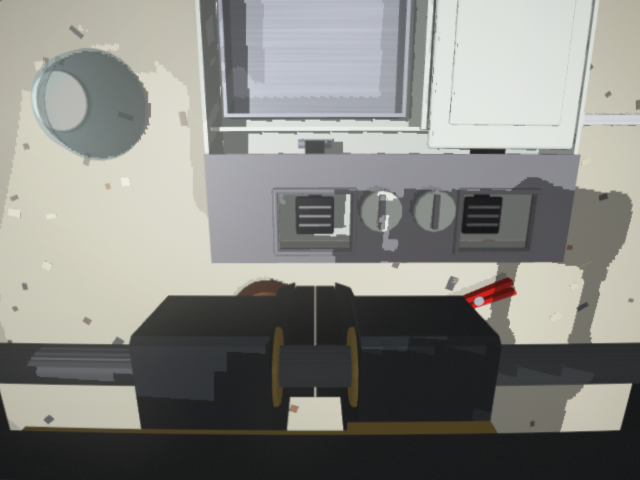

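The big lid stands open and still at about 1.75 rad, with its top edge at (375,277)–(300,330). The paddle is back at 0.049 m, the small lid is shut and the loose things haven't moved.

```bash
python3 -c "
from plant import manip
print(manip.hand_in())"
```

```text
the job is handed in; nothing more can be done
None
```

The larger lid is open and the job is handed in; the hand-in gives no verdict. I closed the fingers, lowered them through the middle of the larger lid's window and pressed the lever to its stop. Then I drew them straight up, about 9 s in all.

**Last checks**
- **Larger lid:** it stands still, and the depth image puts it at about 1.75 rad.
- **Lever:** its paddle is back at its rest height, about 49 mm above the sill.
- **Smaller lid and loose things:** the lid is shut, and by eye the strainer, teapot lid, peg and glass bowl have not moved.
- **Robot:** it is clear of everything, with contact force near zero.

**What disagreed or is unconfirmed**
- **Fingertip position:** both the wrist and scene cameras showed the fingertips about 40 mm above the reported TCP. I went down by the camera measurement, and the lever started to resist where that predicted.
- **Press force:** it reached about 20 N at the lever's stop, with about 12 N of that pushing sideways, more than the roughly 5 N given for the stop. I put it down to pushing on the tilted lever at its stop.
- **Guard frame:** I can't measure contact on it directly. The fingers looked centred in the window with more than 10 mm to spare each way, and I felt no force on the way in or after drawing out.

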